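Seat two mould-tie studs in their matching thread gauges

ROBOT

A 6-joint arm with a two-finger parallel gripper is mounted at the origin on the work surface. World frame = base frame: x ahead of the robot, y to its left, z up, the work surface at z = 0. Lengths are in m, angles in rad, forces in N, time in s.
With the tool pointing down it reaches from about 0.425 to 1.125 m from the base axis. Payload 14.9 kg.
Tool frame: the origin (TCP) lies at the very end of the fingers, on their centre line; the grasp point (between the pads) lies ctrl.hold_point_z behind it (ctrl.hold_point_z is the distance from the TCP to the grasp point, in m); z points along the fingers, y is the direction in which the jaws open and shut (so a half turn about z gives the same grasp; the last joint's range is limited). The gripper opens to 91 mm and grips with 3 to 60 N. Pads are 32 mm wide; open, the fingers measure 118 mm over their backs; the gripper's body (76 mm by 178 mm) begins 60 mm behind the grasp point.
Start: joints at [1.186, 0.379, 1.734, -0, 1.028, -0.033], TCP at [0.241, 0.657, 0.214] pointing down, gripper open.
Joint ranges: [-2.77, 2.77], [-0.74, 2.19], [0, 2.66], [-1.06, 4.2], [0.31, 2.87], [-3.08, 3.08]. Speed limits (rad/s): [1.89, 1.89, 2.39, 3.14, 3.14, 3.14].

INTERFACE

Orientations are given as a rotation vector (axis times angle).
In Python, from station import ctrl, viewer gives the robot as it stands. The module is installed in compiled form; this text tells all that it offers.
- The arm moves only by the shell command python3 -m inch 'ROWS' [OPENING] [FORCE]. ROWS is JSON, a list that holds one entry, the list of rows, each a list of 6 numbers: the shift along the tool's x, y, z in mm, then the turn, a rotation vector about the tool's x, y, z in degrees. In form: [[[x, y, z, wx, wy, wz], ...]]. A call has exactly 5 rows; each row shifts and turns the commanded pose from where the row before left it, along the tool's axes as they then stand; what a row does not reach is not made up. A row lasts 1/12 s, in which the tool goes at most 41.7 mm and 7.16 degrees, less where a joint would pass 70% of its speed; a pose out of reach is approached as far as the arm can. A call with a gripper value outside its range is refused whole. OPENING is the closure in counts, from 0 (fully open) to 255 (shut), set as the call begins (- or left out, the last holds). The fingers move at their own pace and stop on an object; FORCE is the grip in N (left out, the last holds). Time passes only in rows, so rows that do not move let the fingers close, or fill a call up. It gives the time, the measured TCP pose, the force and the opening at its end, in the units of the state.
- ctrl.get_state(): the state, without advancing time (a new reading comes with each control period).
- viewer.camera(name): name is "scene" or "top" or "wrist"; returns a dict with "img" (400x640x3 uint8, blue, green, red), "K" (3x3 intrinsics, pixels), "position" and "rotation" of the camera in the world; the wrist camera has in their place "mount" (4x4, takes a point from camera to tool coordinates, whose origin is the TCP and whose axes are the flange's). Camera axes: x right, y up, looking along -z (the intrinsics and any distortion apply to the point x, -y, -z); pixel columns grow to the right and rows downward; lengths in m; the calibration is good to about 2 mm. A picture is of the moment at which its call begins: read the wrist's pose just before it. There is no depth.
- ctrl.hand_in(): hands the job in, once; it reports no verdict.
The state is a dict: "t": time; "joint_pos": joint angles; "qvel": joint speeds; "tau": joint torques, N m; "ee_pos": TCP position; "eef_rot": TCP orientation; "contact_force": force on the tool from outside, world axes, zero at the start; "wrist_torque": the same for the moment, N m; "gripper_width": finger opening in m.
Only numpy, scipy, OpenCV 4.12 (cv2) and the standard library are available. Lean on these libraries where they do the work, as an engineer would, in place of code of your own. Each camera call takes 0.05 s, during which the arm holds its last target.

TASK

Two threaded studs with a nut on each end lie on the bench, one with a coarse thread and one with a fine thread. Lay each one in the V troughs of the gauge plate whose notches have the same pitch, centred so that its nuts hang clear outside the troughs and its thread is fully down in both; set the studs down, do not drop them.

Things in the scene. Friction and masses are not known exactly. Their poses are not given: they have to be found in the camera images.
- coarse_stud_center (a point): Coarse stud's centre, on its axis. Steel rod, 20 mm dia., 202 mm long; fixed hex nut (30 mm across flats, 16 mm thick) on each end; 170 mm of thread between, 14 ridges 12 mm apart. 0.6 kg. y along rod (ends alike), z up. Lies on its nuts, does not roll, axis 15 mm above bench. Grip mid-thread. Like the fine stud but for ridge spacing; a similar smooth bar is neither.
- fine_stud_center (a point): Fine stud's centre, on its axis. Steel rod, 20 mm dia., 202 mm long; fixed hex nut (30 mm across flats, 16 mm thick) on each end; 170 mm of thread between, 34 ridges 5 mm apart. 0.6 kg. y along rod (ends alike), z up. Lies on its nuts, does not roll, axis 15 mm above bench. Grip mid-thread. Like the coarse stud but for ridge spacing; a similar smooth bar is neither.
- coarse_gauge: Coarse gauge, fixed; origin: centre of underside, on bench. Base 90 (x) x 150 (y) x 8 mm, long edges notched every 12 mm; two ribbed 45-degree V troughs in line along y, |y| 28 to 70 mm, gap between open for fingers. V bottom x=0, 24 mm up; rims x=+-28, 52 mm up. Seated stud: along y, axis 38 mm up, centred, nuts outside with 15 mm to spare. Fine gauge: alike but for notch spacing.
- fine_gauge: Fine gauge, fixed; origin: centre of underside, on bench. Base 90 (x) x 150 (y) x 8 mm, long edges notched every 5 mm; two ribbed 45-degree V troughs in line along y, |y| 28 to 70 mm, gap between open for fingers. V bottom x=0, 24 mm up; rims x=+-28, 52 mm up. Seated stud: along y, axis 38 mm up, centred, nuts outside with 15 mm to spare. Coarse gauge: alike but for notch spacing.
Not all that is in view belongs to the job. Leave any turquoise or yellow look-alike of the part that bears fine_stud_center alone.

How it is judged:
At the end, for the whole second after the job is handed in: Each stud rests, released and still (under 20 mm/s), in the gauge of its own pitch: its middle within 10 mm across (x) and 16 mm along (y) of the gauge's centre, its axis within 6 mm of the seated height of 38 mm above the bench, and within 10 degrees of the gauge's y axis (x of coarse_stud_center in the frame of coarse_gauge between -0.01 and 0.01 m and y of coarse_stud_center in the frame of coarse_gauge between -0.016 and 0.016 m and z of coarse_stud_center in the frame of coarse_gauge between 0.0321 and 0.0441 m and angle between the y axis of coarse_stud_center and the y axis of coarse_gauge, either way round below 0.175 rad and linear speed of each of coarse_stud, fine_stud below 0.02 m/s and x of fine_stud_center in the frame of fine_gauge between -0.01 and 0.01 m and y of fine_stud_center in the frame of fine_gauge between -0.016 and 0.016 m and z of fine_stud_center in the frame of fine_gauge between 0.0321 and 0.0441 m and angle between the y axis of fine_stud_center and the y axis of fine_gauge, either way round below 0.175 rad); the robot touches nothing.
It fails at once if the coarse stud is dropped (it falls faster than 0.8 m/s, about 33 mm of free fall, with no finger on it) (linear speed of coarse_stud above 0.8 m/s and not (contact force between the fingers and coarse_stud above 0.3 N)).
It fails at once if the fine stud is dropped (it falls faster than 0.8 m/s, about 33 mm of free fall, with no finger on it) (linear speed of fine_stud above 0.8 m/s and not (contact force between the fingers and fine_stud above 0.3 N)).
It also fails if it takes over 61 s, if anything falls off the work surface, if the arm or the gripper's body presses on something with over 40 N, if the wrist force passes 120 N, or if a joint passes its speed limit or range.

## Working session

There is one attempt and no reset: what is moved stays moved. The work goes in short steps, Python scripts to look and compute and a shell command to move; the robot and the scene stay as the last step left them, time stands still between calls to the robot, and variables do not carry over. Pictures are saved under pics/ and viewed, and the job is handed in when it is done.

```bash
mkdir -p pics; python3 - <<'E'
from station import ctrl, viewer
import cv2
s=ctrl.get_state();print(s, ctrl.hold_point_z)
for n in("scene","top","wrist"):
    c=viewer.camera(n);cv2.imwrite(f"pics/{n}0.png",c["img"]);print(n,{k:v for k,v in c.items() if k!="img"})
E
```

```text
{'t': 0.0, 'joint_pos': array([ 1.18571488e+00,  3.79432460e-01,  1.73481886e+00, -2.46580230e-06,
        1.02850006e+00, -3.33212111e-02]), 'qvel': array([ 0.00215926, -0.00318869, -0.00078509, -0.00034727,  0.00051353,
        0.00029539]), 'tau': array([ 1.91718442e-03, -7.63718963e+01, -4.34369516e+01,  6.51760865e-02,
        4.23905952e-02, -9.64429091e-05]), 'ee_pos': array([0.24104602, 0.65673694, 0.21325269]), 'eef_rot': array([-5.49655567e-01, -3.09289202e+00,  1.78098514e-03]), 'contact_force': array([-0.37690599,  0.73088906, -0.32488538]), 'wrist_torque': array([-0.01247428, -0.03268019, -0.01566453]), 'gripper_width': 0.09111371034416753} 0.0188
scene {'K': array([[409.62959994,   0.        , 311.71856973],
       [  0.        , 409.62959994, 190.63867777],
       [  0.        ,   0.        ,   1.        ]]), 'position': array([ 1.33428856, -0.7641331 ,  0.70421545]), 'rotation': array([0.93231723, 0.50346045, 0.92068276])}
top {'K': array([[441.10604993,   0.        , 319.8440283 ],
       [  0.        , 441.10604993, 195.91014015],
       [  0.        ,   0.        ,   1.        ]]), 'position': array([ 0.29370646, -0.14950764,  1.49043207]), 'rotation': array([ 0.0732588 , -0.10423237, -1.57210339])}
wrist {'K': array([[287.36462178,   0.        , 318.38705355],
       [  0.        , 287.36462178, 195.95890496],
       [  0.        ,   0.        ,   1.        ]]), 'mount': array([[ 1.86457807e-04,  9.62455705e-01,  2.71438724e-01,
         7.79913337e-02],
       [ 9.99999853e-01, -4.12044073e-05, -5.40823214e-04,
         1.34998157e-03],
       [-5.09333916e-04,  2.71438784e-01, -9.62455571e-01,
        -1.71076503e-01],
       [ 0.00000000e+00,  0.00000000e+00,  0.00000000e+00,
         1.00000000e+00]])}
```

View pics/scene0.png

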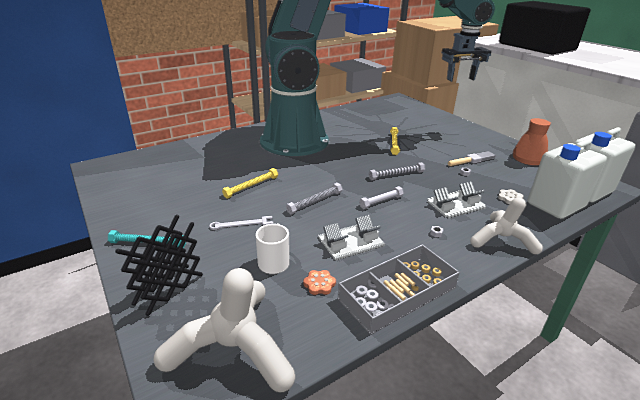

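View pics/top0.png

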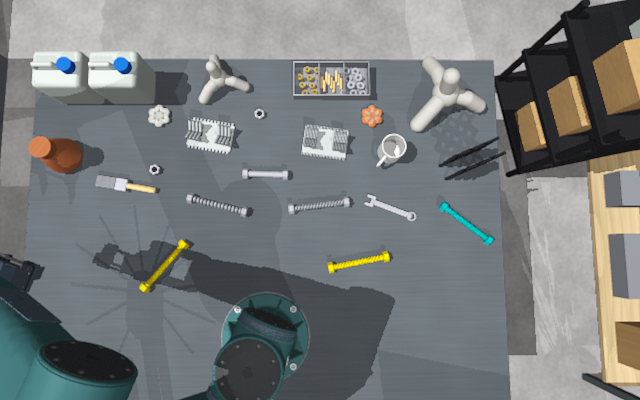

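View pics/wrist0.png

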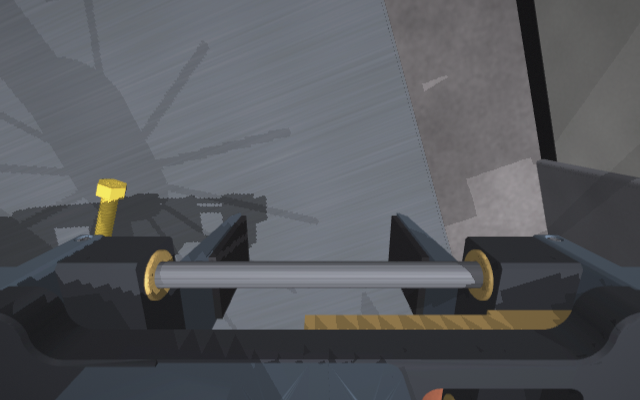

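```bash
python3 - <<'E'
import cv2,numpy as np
t=cv2.imread("pics/top0.png")
a=cv2.resize(t[110:225,175:365],None,fx=4.2,fy=4.2,interpolation=cv2.INTER_CUBIC);cv2.imwrite("pics/topz.png",a)
t=cv2.imread("pics/scene0.png")
a=cv2.resize(t[150:262,280:490],None,fx=3.8,fy=3.8,interpolation=cv2.INTER_CUBIC);cv2.imwrite("pics/scz.png",a)
E
```

```text
(no output)
```

View pics/topz.png

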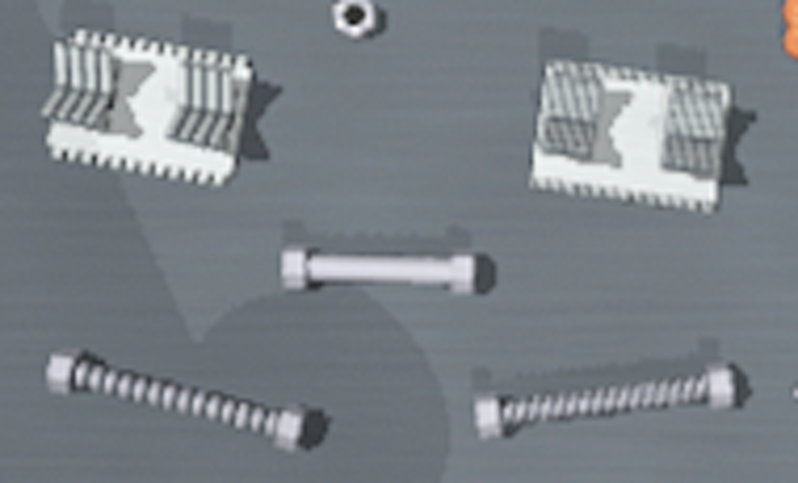

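View pics/scz.png

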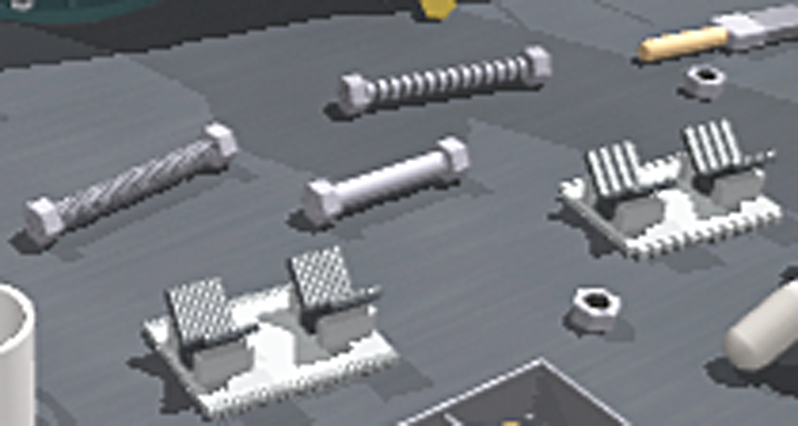

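```bash
cat > h.py <<'E'
import numpy as np,cv2
from scipy.spatial.transform import Rotation as R
from station import ctrl, viewer
def cam(n):
    s=ctrl.get_state(); c=viewer.camera(n)
    if n=="wrist":
        T=np.eye(4);T[:3,:3]=R.from_rotvec(s["eef_rot"]).as_matrix();T[:3,3]=s["ee_pos"]
        M=T@c["mount"];c["P"]=M[:3,3];c["R"]=M[:3,:3]
    else: c["P"]=np.array(c["position"]);c["R"]=R.from_rotvec(c["rotation"]).as_matrix()
    return c
def ray(c,uv,z):
    u,v=uv;K=c["K"];d=c["R"]@np.array([(u-K[0,2])/K[0,0],-(v-K[1,2])/K[1,1],-1])
    return c["P"]+d*(z-c["P"][2])/d[2]
def proj(c,p):
    q=c["R"].T@(np.array(p)-c["P"]);K=c["K"]
    return K[0,2]+K[0,0]*q[0]/-q[2],K[1,2]-K[1,1]*q[1]/-q[2]
def target(p,yaw_axis):
    "tool down at p (TCP); jaws' y perpendicular to stud dir angle; print tool-frame deltas"
    s=ctrl.get_state();Rm=R.from_rotvec(s["eef_rot"]).as_matrix()
    yaw=np.arctan2(Rm[1,0],Rm[0,0])  # tool x heading
    dy=(yaw_axis-yaw+np.pi/2)%np.pi-np.pi/2
    d=Rm.T@(np.array(p)-s["ee_pos"])
    print("t %.2f ee"%s["t"],s["ee_pos"].round(4),"q6 %.2f"%s["joint_pos"][5],"toolz",Rm[:,2].round(4),"yaw %.2f"%np.degrees(yaw))
    print("shift mm (tool)",(d*1000).round(1),"turn tool z deg %.2f"%-np.degrees(dy),"F",s["contact_force"].round(2),"w %.4f"%s["gripper_width"])
E
python3 - <<'E'
from h import *
c=cam("top");print("base",proj(c,[0,0,0.0]))
def z(u,v):return (u/4.2+175-.5,v/4.2+110-.5)
for n,a,b in (("coarse",(63,371),(293,427)),("fine",(488,416),(723,386)),("bar",(296,268),(465,272))):
    A,B=ray(c,z(*a),.015),ray(c,z(*b),.015);print(n,(A+B)/2,np.linalg.norm(A-B),np.degrees(np.arctan2(*(A-B)[1::-1])))
for n,q in (("cg",((76,33),(252,62),(224,184),(47,152))),("fg",((548,62),(732,86),(715,210),(530,184)))):
    Q=np.array([ray(c,z(*p),.008) for p in q]);print(n,Q.mean(0),[np.linalg.norm(Q[i]-Q[i-1]).round(3) for i in range(4)],np.degrees(np.arctan2(*(Q[0]-Q[1]+Q[3]-Q[2])[1::-1])))
E
```

```text
base (np.float64(265.71589276227246), np.float64(336.42498116264505))
coarse [0.43286965 0.16558337 0.015     ] 0.18881737353410388 76.14078688223746
fine [ 0.4304395  -0.17510187  0.015     ] 0.18954150425787397 97.15963930513958
bar [0.53665096 0.00561319 0.015     ] 0.1356912281847224 88.56285339416493
cg [0.6719189  0.19511266 0.008     ] [np.float64(0.101), np.float64(0.146), np.float64(0.104), np.float64(0.146)] 80.01677559950896
fg [ 0.64901065 -0.19697477  0.008     ] [np.float64(0.103), np.float64(0.152), np.float64(0.104), np.float64(0.152)] 82.14707616807468
```

```bash
python3 - <<'E'
from h import *
target([.43,.166,.2],np.radians(76.1))
E
```

```text
t 0.20 ee [0.2411 0.6569 0.2135] q6 -0.03 toolz [-2.e-04 -6.e-04 -1.e+00] yaw 159.85
shift mm (tool) [-346.5 -395.8   13.8] turn tool z deg 83.75 F [-0.02 -0.34  0.05] w 0.0911
```

```bash
python3 -m inch '[[[-25,-28,0,0,0,0],[-25,-28,0,0,0,0],[-25,-28,0,0,0,0],[-25,-28,0,0,0,0],[-25,-28,0,0,0,0]]]' 0 20
python3 -m inch '[[[-25,-28,0,0,0,0],[-25,-28,0,0,0,0],[-25,-28,0,0,0,0],[-25,-28,0,0,0,0],[-25,-28,0,0,0,0]]]'
python3 -m inch '[[[-25,-29,0,0,0,0],[-25,-29,0,0,0,0],[-25,-29,0,0,0,0],[-21,-28,0,0,0,0],[0,0,14,0,0,7]]]'
python3 -m inch '[[[0,0,0,0,0,7],[0,0,0,0,0,7],[0,0,0,0,0,7],[0,0,0,0,0,7],[0,0,0,0,0,7]]]'
python3 -m inch '[[[0,0,0,0,0,7],[0,0,0,0,0,7],[0,0,0,0,0,7],[0,0,0,0,0,7],[0,0,0,0,0,7]]]'
python3 -m inch '[[[0,0,0,0,0,6.7],[0,0,0,0,0,0],[0,0,0,0,0,0],[0,0,0,0,0,0],[0,0,0,0,0,0]]]'
python3 - <<'E'
from h import *
target([.43,.166,.2],np.radians(76.1))
c=cam("wrist");cv2.imwrite("pics/w1.png",c["img"]);np.savez("w1.npz",**{k:c[k] for k in("K","P","R")})
E
```

```text
t: 0.62
ee_pos: [0.3105, 0.4809, 0.2137]
eef_rot: [-0.549, -3.093, 0.0]
contact_force: [0.8, 0.3, 0.8]
gripper_width: 0.0915
t: 1.03
ee_pos: [0.3796, 0.3065, 0.214]
eef_rot: [0.549, 3.093, 0.0]
contact_force: [0.8, -0.1, 0.2]
gripper_width: 0.0909
t: 1.45
ee_pos: [0.4323, 0.1634, 0.2018]
eef_rot: [0.73, 3.052, 0.002]
contact_force: [0.4, 0.6, 0.4]
gripper_width: 0.0912
t: 1.87
ee_pos: [0.4299, 0.167, 0.1999]
eef_rot: [-1.63, -2.686, 0.0]
contact_force: [-0.4, -1.1, -0.1]
gripper_width: 0.091
t: 2.28
ee_pos: [0.4298, 0.1671, 0.1999]
eef_rot: [2.362, 2.071, -0.0]
contact_force: [-0.7, 0.3, -0.9]
gripper_width: 0.0912
t: 2.7
ee_pos: [0.4299, 0.1671, 0.1999]
eef_rot: [2.47, 1.941, -0.0]
contact_force: [-0.2, -0.4, -0.5]
gripper_width: 0.0912
t 2.70 ee [0.4299 0.1671 0.1999] q6 0.56 toolz [ 0. -0. -1.] yaw 76.31
shift mm (tool) [-1.   0.3 -0.1] turn tool z deg 0.21 F [-0.24 -0.36 -0.49] w 0.0912
```

View pics/w1.png

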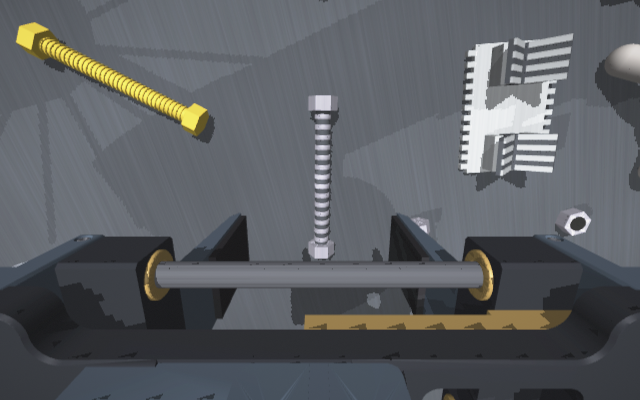

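```bash
python3 - <<'E'
from h import *
c=dict(np.load("w1.npz"));t=cv2.imread("pics/w1.png")
print(proj(c,[.43,.166,.015]))
a=cv2.resize(t[85:270,280:360],None,fx=3.2,fy=3.2,interpolation=cv2.INTER_CUBIC)
b=cv2.resize(t[25:185,450:590],None,fx=3.7,fy=3.7,interpolation=cv2.INTER_CUBIC)[:592]
o=np.zeros((592,a.shape[1]+b.shape[1],3),np.uint8);o[:a.shape[0],:a.shape[1]]=a;o[:b.shape[0],a.shape[1]:]=b
cv2.imwrite("pics/w1z.png",o);print(a.shape,b.shape)
E
```

```text
(np.float64(319.4864274304831), np.float64(180.06190395468408))
(592, 256, 3) (592, 518, 3)
```

View pics/w1z.png

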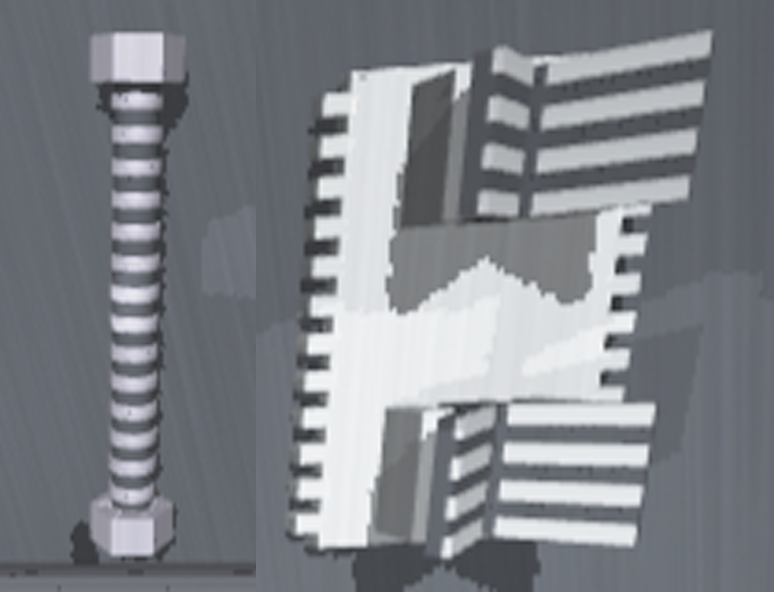

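```bash
python3 - <<'E'
from h import *
c=dict(np.load("w1.npz"))
z=lambda u,v:(u/3.2+280-.35,v/3.2+85-.35)
g=lambda u,v:((u-256)/3.7+450-.37,v/3.7+25-.37)
A,B=ray(c,z(138,33),.03),ray(c,z(133.5,555),.03);print("stud",(A+B)/2,np.linalg.norm(A-B),np.degrees(np.arctan2(*(A-B)[1::-1])))
# gauge points at base top z=.008: left edge far tooth corner, left near corner; right edge tooth tips
p={k:ray(c,g(*v),.008) for k,v in dict(Lt=(324,95),Lb=(293,546),Rt=(651,207),Rb=(625,400)).items()}
for a,b in(("Lt","Lb"),("Rt","Rb"),("Lt","Rt"),("Lb","Rb")):
  d=p[a]-p[b];print(a,b,np.linalg.norm(d),np.degrees(np.arctan2(d[1],d[0])))
print(p)
# trough rims z=.052: right rim corners
for k,v in dict(t1=(712,30),t2=(688,200),b1=(655,404),b2=(634,545)).items(): print(k,ray(c,g(*v),.052))
for k,v in dict(vt=(533,215),vt0=(545,68),vb=(505,402),vb0=(487,543)).items(): print(k,ray(c,g(*v),.024))
E
```

```text
stud [0.43287797 0.16508521 0.03      ] 0.20236773444874692 76.03135674902673
Lt Lb 0.14247693996789396 80.0469649325587
Rt Rb 0.06039583223900483 80.86999076285095
Lt Rt 0.1136206458126937 149.71897545433384
Lb Rb 0.1155570809943708 -168.31205564149187
{'Lt': array([0.63138948, 0.27228626, 0.008     ]), 'Lb': array([0.60676364, 0.13195363, 0.008     ]), 'Rt': array([0.72950802, 0.214994  , 0.008     ]), 'Rb': array([0.7199247 , 0.15536333, 0.008     ])}
t1 [0.712061   0.26005682 0.052     ]
t2 [0.7053719  0.21783613 0.052     ]
b1 [0.69539692 0.16274479 0.052     ]
b2 [0.68842439 0.12114609 0.052     ]
vt [0.68198137 0.22242663 0.024     ]
vt0 [0.68737251 0.26286277 0.024     ]
vb [0.67059652 0.16767415 0.024     ]
vb0 [0.66228809 0.12265348 0.024     ]
```

```bash
python3 - <<'E'
from h import *
target([.4329,.1651,.003],np.radians(76.0))
E
```

```text
t 2.75 ee [0.4299 0.1671 0.1999] q6 0.56 toolz [-0. -0. -1.] yaw 76.27
shift mm (tool) [ -1.2   3.4 196.9] turn tool z deg 0.27 F [-0.08 -1.   -0.5 ] w 0.0909
```

```bash
python3 -m inch '[[[-1.2,3.4,40,0,0,0.3],[0,0,40,0,0,0],[0,0,30,0,0,0],[0,0,15,0,0,0],[0,0,0,0,0,0]]]'
python3 - <<'E'
from h import *
target([.4329,.1651,.003],np.radians(76.0))
c=cam("wrist");cv2.imwrite("pics/w2.png",c["img"])
E
```

```text
t: 3.17
ee_pos: [0.4308, 0.1644, 0.0719]
eef_rot: [-2.475, -1.931, 0.008]
contact_force: [-0.7, -0.2, -0.2]
gripper_width: 0.0915
t 3.17 ee [0.4308 0.1644 0.0719] q6 0.56 toolz [-0.0052 -0.0017 -1.    ] yaw 75.92
shift mm (tool) [ 1.4  2.1 68.9] turn tool z deg -0.08 F [-0.65 -0.16 -0.17] w 0.0915
```

View pics/w2.png

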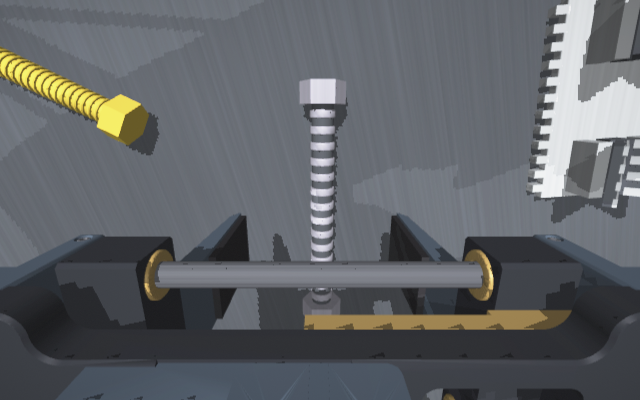

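```bash
python3 -m inch '[[[0,0,30,0,0,0],[0,0,25,0,0,0],[0,0,10,0,0,0],[0,0,0,0,0,0],[0,0,0,0,0,0]]]'
python3 - <<'E'
from h import *
target([.4329,.1651,.003],np.radians(76.0))
E
```

```text
t: 3.63
ee_pos: [0.4335, 0.1653, 0.0109]
eef_rot: [2.478, 1.931, 0.001]
contact_force: [-0.6, -0.4, 0.8]
gripper_width: 0.0912
t 3.63 ee [0.4335 0.1653 0.0109] q6 0.56 toolz [ 4.e-04  1.e-04 -1.e+00] yaw 75.86
shift mm (tool) [-0.4 -0.5  7.9] turn tool z deg -0.14 F [-0.6  -0.38  0.8 ] w 0.0912
```

```bash
python3 -m inch '[[[0,0,4,0,0,0],[0,0,3.5,0,0,0],[0,0,0,0,0,0],[0,0,0,0,0,0],[0,0,0,0,0,0]]]' - 25
python3 -m inch '[[[0,0,0,0,0,0],[0,0,0,0,0,0],[0,0,0,0,0,0],[0,0,0,0,0,0],[0,0,0,0,0,0]]]' 255 30
python3 -m inch '[[[0,0,0,0,0,0],[0,0,0,0,0,0],[0,0,0,0,0,0],[0,0,0,0,0,0],[0,0,0,0,0,0]]]'
python3 -m inch '[[[0,0,0,0,0,0],[0,0,0,0,0,0],[0,0,0,0,0,0],[0,0,0,0,0,0],[0,0,0,0,0,0]]]'
```

```text
t: 4.05
ee_pos: [0.4331, 0.1652, 0.0028]
eef_rot: [2.478, 1.931, 0.001]
contact_force: [0.9, 0.0, -0.4]
gripper_width: 0.0913
t: 4.47
ee_pos: [0.4329, 0.1651, 0.0024]
eef_rot: [-2.478, -1.931, 0.0]
contact_force: [0.1, 0.5, 0.0]
gripper_width: 0.0608
t: 4.88
ee_pos: [0.4329, 0.1651, 0.0024]
eef_rot: [-2.478, -1.931, 0.0]
contact_force: [-0.6, -0.5, -0.0]
gripper_width: 0.0274
t: 5.3
ee_pos: [0.4331, 0.1651, 0.0025]
eef_rot: [2.478, 1.931, 0.0]
contact_force: [1.3, -1.7, -0.2]
gripper_width: 0.0191
```

```bash
python3 -m inch '[[[0,0,0,0,0,0],[0,0,0,0,0,0],[0,0,-3,0,0,0],[0,0,-8,0,0,0],[0,0,-15,0,0,0]]]' 255 45
python3 -m inch '[[[0,0,-25,0,0,0],[0,0,-35,0,0,0],[0,0,-35,0,0,0],[0,0,-25,0,0,0],[0,0,0,0,0,0]]]'
python3 - <<'E'
from h import *
target([.673,.195,.15],np.radians(80.2))
c=cam("wrist");cv2.imwrite("pics/w3.png",c["img"]);np.savez("w3.npz",**{k:c[k] for k in("K","P","R")})
E
```

```text
t: 5.72
ee_pos: [0.4315, 0.1647, 0.0279]
eef_rot: [-2.477, -1.93, 0.005]
contact_force: [-0.4, -0.5, -5.2]
gripper_width: 0.0192
t: 6.13
ee_pos: [0.4351, 0.1659, 0.1533]
eef_rot: [2.476, 1.929, 0.01]
contact_force: [1.9, 0.5, -4.5]
gripper_width: 0.0192
t 6.13 ee [0.4351 0.1659 0.1533] q6 0.56 toolz [ 0.0066  0.0022 -1.    ] yaw 75.85
shift mm (tool) [ 86.4 223.6   4.9] turn tool z deg -4.35 F [ 1.91  0.47 -4.46] w 0.0192
```

View pics/w3.png

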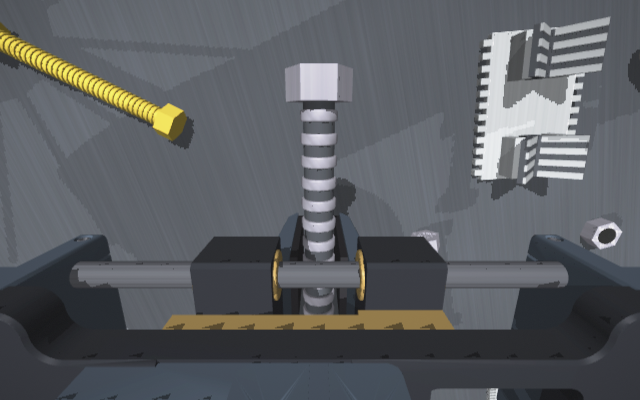

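```bash
python3 -m inch '[[[10,30,0,0,0,0],[14,36,0,0,0,0],[14,36,0,0,0,0],[14,36,0,0,0,0],[14,36,0,0,0,0]]]'
python3 -m inch '[[[12,30,0,0,0,0],[8,20,0,0,0,-4.35],[0,0,0,0,0,0],[0,0,0,0,0,0],[0,0,0,0,0,0]]]'
python3 - <<'E'
from h import *
target([.673,.195,.15],np.radians(80.2))
c=cam("wrist");cv2.imwrite("pics/w4.png",c["img"]);np.savez("w4.npz",**{k:c[k] for k in("K","P","R")})
E
```

```text
t: 6.6
ee_pos: [0.6181, 0.1863, 0.1456]
eef_rot: [-2.477, -1.93, 0.005]
contact_force: [-0.2, 0.5, -5.3]
gripper_width: 0.0193
t: 7.02
ee_pos: [0.6694, 0.1933, 0.1459]
eef_rot: [-2.403, -2.022, 0.005]
contact_force: [0.2, -0.7, -5.4]
gripper_width: 0.0191
t 7.02 ee [0.6694 0.1933 0.1459] q6 0.42 toolz [-3.7e-03 -9.0e-04 -1.0e+00] yaw 80.16
shift mm (tool) [ 2.2  3.2 -4.1] turn tool z deg -0.04 F [ 0.17 -0.75 -5.42] w 0.0191
```

View pics/w4.png

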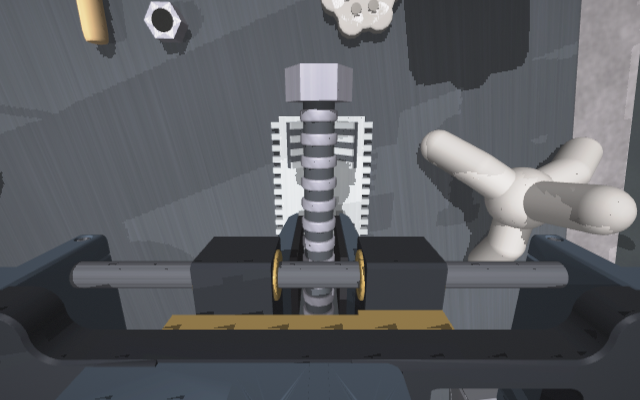

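```bash
python3 - <<'E'
import cv2
t=cv2.imread("pics/w4.png")
cv2.imwrite("pics/w4z.png",cv2.resize(t[100:245,255:390],None,fx=4,fy=4,interpolation=cv2.INTER_CUBIC))
E
```

```text
(no output)
```

View pics/w4z.png

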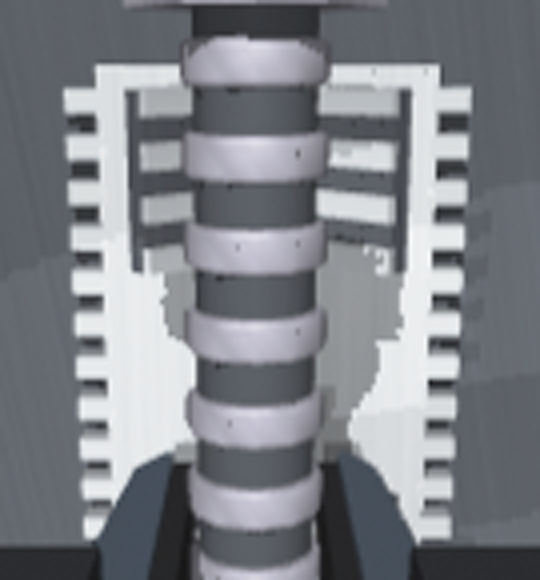

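```bash
python3 - <<'E'
from h import *
c=dict(np.load("w4.npz"))
g=lambda u,v:(u/4+255-.375,v/4+100-.375)
r=lambda u,v,z:ray(c,g(u,v),z)
l0,l1,r0,r1=r(64,88,.008),r(84,525,.008),r(471,88,.008),r(450,525,.008)
for a,b in((l0,l1),(r0,r1)):
  d=a-b;print(np.degrees(np.arctan2(d[1],d[0])))
print("width",np.linalg.norm(l0-r0),np.linalg.norm(l1-r1))
ax=np.array([np.cos(np.radians(80.2)),np.sin(np.radians(80.2)),0])
far=(r(97,65,.008)+r(438,65,.008))/2
print("centre from far edge",far-.075*ax, "from tooth far",(l0+r0)/2)
rm=(r(127,90,.052)+r(411,90,.052))/2; print("rim",rm-.07*ax,np.linalg.norm(r(127,90,.052)-r(411,90,.052)))
m=(l1+r1)/2; n=np.array([ax[1],-ax[0],0]); C=far-.075*ax
for q in ((l0+r0)/2,m,rm): print("cross offset vs centre mm",(q-C)@n*1000, "along",(q-C)@ax*1000)
E
```

```text
80.28562803619121
80.24980829313412
width 0.1058937691343608 0.10581714544751944
centre from far edge [0.67156737 0.19524877 0.008     ] from tooth far [0.68335791 0.26347275 0.008     ]
rim [0.67154418 0.19502969 0.052     ] 0.06339320760785355
cross offset vs centre mm 0.006117322990970186 along 69.23531206650645
cross offset vs centre mm 0.1507434561047429 along -53.11657767550839
cross offset vs centre mm 0.01443773289865488 along 69.78016826270854
```

```bash
python3 - <<'E'
from h import *
target([.6716,.1951,.04],np.radians(80.25))
E
```

```text
t 7.07 ee [0.6695 0.1934 0.1465] q6 0.42 toolz [-3.e-03 -7.e-04 -1.e+00] yaw 80.17
shift mm (tool) [  2.1   2.1 106.5] turn tool z deg -0.08 F [-1.1   0.47 -5.03] w 0.0192
```

```bash
python3 -m inch '[[[1,1,20,0,0,0],[1,1,30,0,0,0],[0,0,25,0,0,0],[0,0,15,0,0,0],[0,0,0,0,0,0]]]'
python3 -m inch '[[[0,0,6,0,0,0],[0,0,0,0,0,0],[0,0,0,0,0,0],[0,0,0,0,0,0],[0,0,0,0,0,0]]]'
python3 - <<'E'
from h import *
target([.6716,.1951,.028],np.radians(80.25))
E
```

```text
t: 7.48
ee_pos: [0.6705, 0.1947, 0.0547]
eef_rot: [-2.401, -2.022, 0.008]
contact_force: [-0.8, -0.4, -6.1]
gripper_width: 0.0189
t: 7.9
ee_pos: [0.6741, 0.1955, 0.0536]
eef_rot: [2.403, 2.023, 0.002]
contact_force: [0.1, -0.1, -6.7]
gripper_width: 0.0192
t 7.90 ee [0.6741 0.1955 0.0536] q6 0.42 toolz [ 1.5e-03  4.0e-04 -1.0e+00] yaw 80.19
shift mm (tool) [-0.8 -2.4 25.6] turn tool z deg -0.06 F [ 0.14 -0.11 -6.7 ] w 0.0192
```

```bash
python3 -m inch '[[[-0.8,-2.4,5,0,0,0],[0,0,6,0,0,0],[0,0,4,0,0,0],[0,0,0,0,0,0],[0,0,0,0,0,0]]]'
python3 -m inch '[[[0,0,4,0,0,0],[0,0,3,0,0,0],[0,0,2,0,0,0],[0,0,0,0,0,0],[0,0,0,0,0,0]]]'
python3 - <<'E'
from h import *
target([.6716,.1951,.0255],np.radians(80.25))
E
```

```text
t: 8.32
ee_pos: [0.6707, 0.1949, 0.0369]
eef_rot: [-2.403, -2.023, 0.001]
contact_force: [-0.2, -0.5, -5.8]
gripper_width: 0.0193
t: 8.73
ee_pos: [0.6709, 0.1949, 0.0283]
eef_rot: [-2.403, -2.023, 0.0]
contact_force: [-0.1, -0.4, -5.3]
gripper_width: 0.0189
t 8.73 ee [0.6709 0.1949 0.0283] q6 0.42 toolz [-2.e-04 -1.e-04 -1.e+00] yaw 80.19
shift mm (tool) [0.3 0.7 2.8] turn tool z deg -0.06 F [-0.11 -0.38 -5.26] w 0.0189
```

```bash
python3 -m inch '[[[0,0.5,1,0,0,0],[0,0,1,0,0,0],[0,0,0,0,0,0],[0,0,0,0,0,0],[0,0,0,0,0,0]]]'
python3 -m inch '[[[0,0,0.5,0,0,0],[0,0,0.5,0,0,0],[0,0,0,0,0,0],[0,0,0,0,0,0],[0,0,0,0,0,0]]]'
python3 - <<'E'
from h import *
target([.6716,.1951,.0255],np.radians(80.25))
c=cam("wrist");cv2.imwrite("pics/w5.png",c["img"])
E
```

```text
t: 9.15
ee_pos: [0.6717, 0.1949, 0.0266]
eef_rot: [2.403, 2.023, 0.001]
contact_force: [0.9, -0.7, -4.5]
gripper_width: 0.0191
t: 9.57
ee_pos: [0.6721, 0.195, 0.026]
eef_rot: [2.403, 2.023, 0.002]
contact_force: [3.4, -0.8, 2.0]
gripper_width: 0.0188
t 9.57 ee [0.6721 0.195  0.026 ] q6 0.42 toolz [ 1.4e-03  2.0e-04 -1.0e+00] yaw 80.20
shift mm (tool) [ 0.  -0.6  0.5] turn tool z deg -0.05 F [ 3.41 -0.81  2.  ] w 0.0188
```

View pics/w5.png

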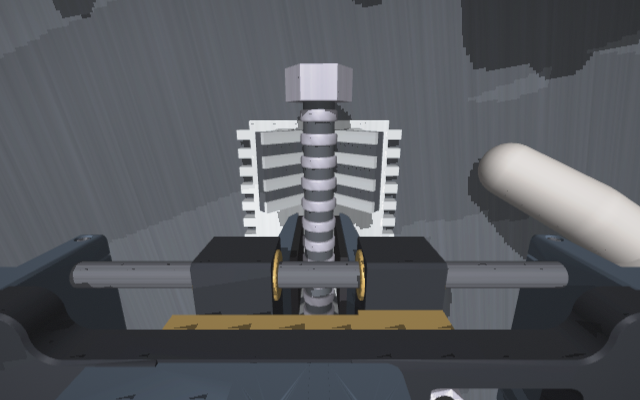

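```bash
python3 -m inch '[[[0,-0.6,0.3,0,0,0],[0,0,0,0,0,0],[0,0,0,0,0,0],[0,0,0,0,0,0],[0,0,0,0,0,0]]]' 255 8
python3 -m inch '[[[0,0,0,0,0,0],[0,0,0,0,0,0],[0,0,0,0,0,0],[0,0,0,0,0,0],[0,0,0,0,0,0]]]' 120
python3 -m inch '[[[0,0,0,0,0,0],[0,0,0,0,0,0],[0,0,-5,0,0,0],[0,0,-15,0,0,0],[0,0,-20,0,0,0]]]' 60
python3 -m inch '[[[0,0,-40,0,0,0],[0,0,-40,0,0,0],[0,0,-40,0,0,0],[0,0,-10,0,0,0],[0,0,0,0,0,0]]]' 0
python3 - <<'E'
from h import *
target([.6716,.1951,.0255],np.radians(80.25))
c=cam("wrist");cv2.imwrite("pics/w6.png",c["img"]);np.savez("w6.npz",**{k:c[k] for k in("K","P","R")})
E
```

```text
t: 10.03
ee_pos: [0.6721, 0.195, 0.0259]
eef_rot: [2.402, 2.022, 0.003]
contact_force: [6.3, -3.7, 3.3]
gripper_width: 0.0197
t: 10.45
ee_pos: [0.6705, 0.195, 0.0249]
eef_rot: [-2.403, -2.023, 0.001]
contact_force: [0.2, -1.0, -0.3]
gripper_width: 0.0479
t: 10.87
ee_pos: [0.6701, 0.1948, 0.0652]
eef_rot: [-2.403, -2.023, 0.003]
contact_force: [0.8, 0.8, 0.2]
gripper_width: 0.0699
t: 11.28
ee_pos: [0.6729, 0.1955, 0.2007]
eef_rot: [2.401, 2.021, 0.01]
contact_force: [0.3, -0.4, -0.9]
gripper_width: 0.0911
t 11.28 ee [0.6729 0.1955 0.2007] q6 0.42 toolz [ 0.0069  0.0017 -1.    ] yaw 80.19
shift mm (tool) [ -1.1  -2.4 175.2] turn tool z deg -0.06 F [ 0.34 -0.42 -0.87] w 0.0911
```

View pics/w6.png

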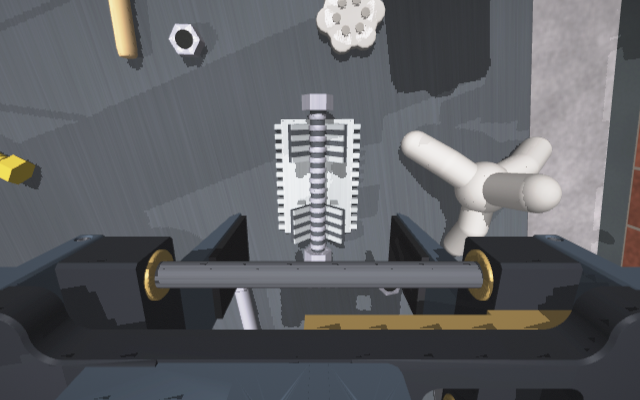

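```bash
python3 - <<'E'
from h import *
c=dict(np.load("w6.npz"));t=cv2.imread("pics/w6.png")
cv2.imwrite("pics/w6z.png",cv2.resize(t[85:270,260:380],None,fx=3.2,fy=3.2,interpolation=cv2.INTER_CUBIC))
target([.4304,-.1751,.2],np.radians(97.2))
E
```

```text
t 11.33 ee [0.6717 0.1952 0.1977] q6 0.42 toolz [ 3.6e-03  9.0e-04 -1.0e+00] yaw 80.19
shift mm (tool) [-406.  -174.7   -3.4] turn tool z deg -17.01 F [ 0.06 -0.91 -1.44] w 0.0914
```

View pics/w6z.png

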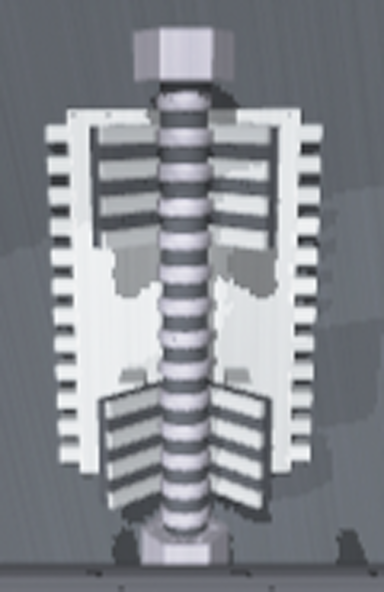

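```bash
python3 - <<'E'
from h import *
c=dict(np.load("w6.npz"))
g=lambda u,v,z:ray(c,(u/3.2+260-.35,v/3.2+85-.35),z)
A,B=g(183,29,.053),g(186,563,.053);far=g(184,109,.008);print((A+B)/2,np.linalg.norm(A-B),np.degrees(np.arctan2(*(A-B)[1::-1])))
ax=np.array([np.cos(np.radians(80.2)),np.sin(np.radians(80.2)),0]);print(far-.075*ax)
E
python3 -m inch '[[[-25,-10,0,0,0,0],[-35,-15,0,0,0,0],[-38,-16,0,0,0,0],[-38,-16,0,0,0,0],[-38,-16,0,0,0,0]]]'
python3 -m inch '[[[-38,-16,0,0,0,0],[-38,-16,0,0,0,0],[-38,-16,0,0,0,0],[-38,-16,0,0,0,0],[-38,-16,0,0,0,0]]]'
python3 -m inch '[[[-35,-18,-3,0,0,0],[-7,-4,0,0,0,-7],[0,0,0,0,0,-7],[0,0,0,0,0,-3],[0,0,0,0,0,0]]]'
python3 - <<'E'
from h import *
target([.4304,-.1751,.2],np.radians(97.2))
c=cam("wrist");cv2.imwrite("pics/w7.png",c["img"]);np.savez("w7.npz",**{k:c[k] for k in("K","P","R")})
E
```

```text
[0.67233445 0.19908768 0.053     ] 0.19369854453391708 80.46196023192269
[0.67168215 0.19530363 0.008     ]
t: 11.75
ee_pos: [0.567, 0.0348, 0.1935]
eef_rot: [-2.401, -2.023, 0.003]
contact_force: [0.1, 0.2, -0.9]
gripper_width: 0.091
t: 12.17
ee_pos: [0.4558, -0.1385, 0.1939]
eef_rot: [-2.401, -2.023, 0.002]
contact_force: [1.1, -0.4, 0.9]
gripper_width: 0.0914
t: 12.58
ee_pos: [0.4282, -0.1752, 0.197]
eef_rot: [-2.074, -2.357, 0.001]
contact_force: [0.2, 0.4, 0.4]
gripper_width: 0.0913
t 12.58 ee [ 0.4282 -0.1752  0.197 ] q6 -0.57 toolz [-2.e-03  9.e-04 -1.e+00] yaw 97.29
shift mm (tool) [-0.2  2.2 -3. ] turn tool z deg 0.09 F [0.25 0.36 0.42] w 0.0913
```

View pics/w7.png

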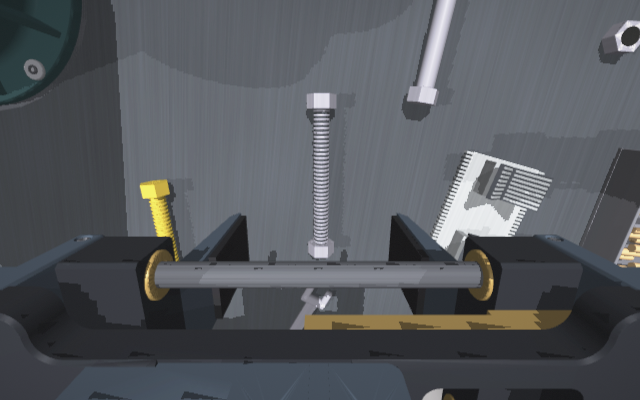

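```bash
python3 - <<'E'
import cv2
t=cv2.imread("pics/w7.png")
cv2.imwrite("pics/w7z.png",cv2.resize(t[85:270,280:360],None,fx=3.2,fy=3.2,interpolation=cv2.INTER_CUBIC))
E
```

```text
(no output)
```

View pics/w7z.png

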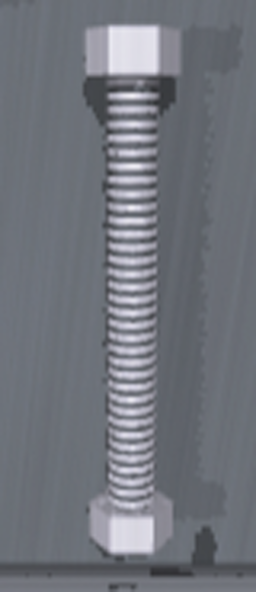

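```bash
python3 - <<'E'
from h import *
c=dict(np.load("w7.npz"))
z=lambda u,v:(u/3.2+280-.35,v/3.2+85-.35)
A,B=ray(c,z(133,25),.03),ray(c,z(131,552),.03);C=(A+B)/2;a=np.arctan2(*(A-B)[1::-1]);print(C,np.linalg.norm(A-B),np.degrees(a))
target([C[0],C[1],.003],a)
E
```

```text
[ 0.43025215 -0.17299249  0.03      ] 0.20187748789016297 97.22398050491093
t 12.63 ee [ 0.4285 -0.1751  0.1971] q6 -0.56 toolz [-1.7e-03  8.0e-04 -1.0e+00] yaw 97.10
shift mm (tool) [  1.7   2.3 194.1] turn tool z deg -0.13 F [ 0.04  0.42 -0.  ] w 0.0910
```

```bash
python3 -m inch '[[[1.7,2.3,40,0,0,0],[0,0,40,0,0,0],[0,0,40,0,0,0],[0,0,20,0,0,0],[0,0,0,0,0,0]]]'
python3 -m inch '[[[0,0,15,0,0,0],[0,0,0,0,0,0],[0,0,0,0,0,0],[0,0,0,0,0,0],[0,0,0,0,0,0]]]'
python3 - <<'E'
from h import *
target([.4303,-.1730,.003],np.radians(97.2))
E
```

```text
t: 13.05
ee_pos: [0.4283, -0.1716, 0.0539]
eef_rot: [-2.075, -2.349, 0.004]
contact_force: [-0.6, 0.9, -0.2]
gripper_width: 0.0913
t: 13.47
ee_pos: [0.432, -0.1735, 0.0444]
eef_rot: [2.077, 2.355, 0.001]
contact_force: [-0.2, 0.2, -0.4]
gripper_width: 0.0915
t 13.47 ee [ 0.432  -0.1735  0.0444] q6 -0.56 toolz [ 1.5e-03 -7.0e-04 -1.0e+00] yaw 97.18
shift mm (tool) [ 0.8 -1.7 41.4] turn tool z deg -0.02 F [-0.24  0.15 -0.42] w 0.0915
```

```bash
python3 -m inch '[[[0.5,-1,20,0,0,0],[0,0,12,0,0,0],[0,0,6,0,0,0],[0,0,0,0,0,0],[0,0,0,0,0,0]]]'
python3 -m inch '[[[0,0,2.5,0,0,0],[0,0,0,0,0,0],[0,0,0,0,0,0],[0,0,0,0,0,0],[0,0,0,0,0,0]]]'
python3 - <<'E'
from h import *
target([.4303,-.1730,.003],np.radians(97.2))
c=cam("wrist");cv2.imwrite("pics/w8.png",c["img"])
E
```

```text
t: 13.88
ee_pos: [0.4305, -0.173, 0.0056]
eef_rot: [2.078, 2.356, 0.0]
contact_force: [0.1, -0.7, -1.0]
gripper_width: 0.0912
t: 14.3
ee_pos: [0.4304, -0.173, 0.0029]
eef_rot: [2.077, 2.356, 0.0]
contact_force: [0.2, -0.1, -0.7]
gripper_width: 0.0911
t 14.30 ee [ 0.4304 -0.173   0.0029] q6 -0.56 toolz [ 3.e-04 -2.e-04 -1.e+00] yaw 97.19
shift mm (tool) [-0.  -0.1 -0.1] turn tool z deg -0.01 F [ 0.22 -0.12 -0.68] w 0.0911
```

View pics/w8.png

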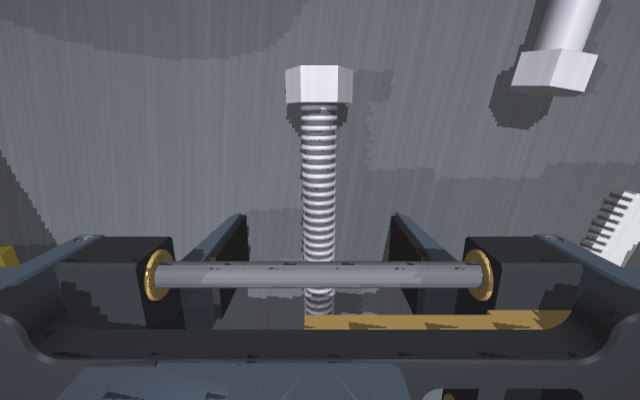

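The stud is central between the jaws (column 319). I'll close on it and lift.

```bash
python3 -m inch '[[[0,0,0,0,0,0],[0,0,0,0,0,0],[0,0,0,0,0,0],[0,0,0,0,0,0],[0,0,0,0,0,0]]]' 255 30
python3 -m inch '[[[0,0,0,0,0,0],[0,0,0,0,0,0],[0,0,0,0,0,0],[0,0,0,0,0,0],[0,0,0,0,0,0]]]'
python3 -m inch '[[[0,0,0,0,0,0],[0,0,0,0,0,0],[0,0,0,0,0,0],[0,0,0,0,0,0],[0,0,0,0,0,0]]]'
python3 -m inch '[[[0,0,0,0,0,0],[0,0,0,0,0,0],[0,0,-3,0,0,0],[0,0,-8,0,0,0],[0,0,-15,0,0,0]]]' 255 45
python3 -m inch '[[[0,0,-25,0,0,0],[0,0,-35,0,0,0],[0,0,-35,0,0,0],[0,0,-25,0,0,0],[0,0,0,0,0,0]]]'
python3 - <<'E'
from h import *
target([.649,-.197,.15],np.radians(82.1))
c=cam("wrist");cv2.imwrite("pics/w9.png",c["img"])
E
```

```text
t: 14.77
ee_pos: [0.4303, -0.1729, 0.0026]
eef_rot: [-2.078, -2.356, 0.0]
contact_force: [-0.1, 0.7, 0.2]
gripper_width: 0.0603
t: 15.18
ee_pos: [0.4303, -0.1729, 0.0026]
eef_rot: [-2.078, -2.356, 0.0]
contact_force: [-0.5, 0.1, -0.4]
gripper_width: 0.0274
t: 15.6
ee_pos: [0.4304, -0.173, 0.0027]
eef_rot: [2.078, 2.356, 0.0]
contact_force: [1.6, 0.2, -0.4]
gripper_width: 0.0194
t: 16.02
ee_pos: [0.4288, -0.1723, 0.028]
eef_rot: [-2.076, -2.354, 0.002]
contact_force: [-0.3, -0.0, -7.2]
gripper_width: 0.0193
t: 16.43
ee_pos: [0.4322, -0.1739, 0.1534]
eef_rot: [2.073, 2.352, 0.003]
contact_force: [2.4, -1.9, -6.9]
gripper_width: 0.0192
t 16.43 ee [ 0.4322 -0.1739  0.1534] q6 -0.56 toolz [ 0.0061 -0.0029 -1.    ] yaw 97.19
shift mm (tool) [-50.1 212.1   4.8] turn tool z deg 15.09 F [ 2.44 -1.93 -6.87] w 0.0192
```

View pics/w9.png

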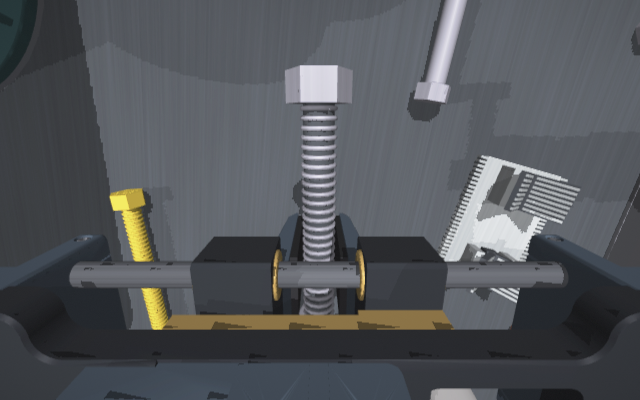

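```bash
python3 -m inch '[[[-6,25,0,0,0,0],[-8,34,0,0,0,0],[-8,34,0,0,0,0],[-8,34,0,0,0,0],[-8,34,0,0,0,0]]]'
python3 -m inch '[[[-8,32,0,0,0,0],[-4,19,0,0,0,5],[0,0,0,0,0,6],[0,0,0,0,0,4],[0,0,0,0,0,0]]]'
python3 -m inch '[[[0,0,0,0,0,0],[0,0,0,0,0,0],[0,0,0,0,0,0],[0,0,0,0,0,0],[0,0,0,0,0,0]]]'
python3 - <<'E'
from h import *
target([.649,-.197,.15],np.radians(82.1))
c=cam("wrist");cv2.imwrite("pics/w10.png",c["img"]);np.savez("w10.npz",**{k:c[k] for k in("K","P","R")})
t=c["img"]
cv2.imwrite("pics/w10z.png",cv2.resize(t[100:245,255:390],None,fx=4,fy=4,interpolation=cv2.INTER_CUBIC))
E
```

```text
t: 16.9
ee_pos: [0.5948, -0.19, 0.1458]
eef_rot: [-2.075, -2.354, 0.002]
contact_force: [1.1, -1.0, -7.3]
gripper_width: 0.0189
t: 17.32
ee_pos: [0.6455, -0.1954, 0.1454]
eef_rot: [-2.368, -2.059, 0.003]
contact_force: [-0.1, 0.2, -7.2]
gripper_width: 0.0191
t: 17.73
ee_pos: [0.6468, -0.196, 0.1486]
eef_rot: [2.367, 2.066, 0.0]
contact_force: [-0.6, 0.0, -7.3]
gripper_width: 0.0191
t 17.73 ee [ 0.6468 -0.196   0.1486] q6 -0.19 toolz [ 1.e-04 -1.e-04 -1.e+00] yaw 82.23
shift mm (tool) [-0.7  2.3 -1.4] turn tool z deg 0.13 F [-0.6   0.01 -7.27] w 0.0191
```

View pics/w10.png

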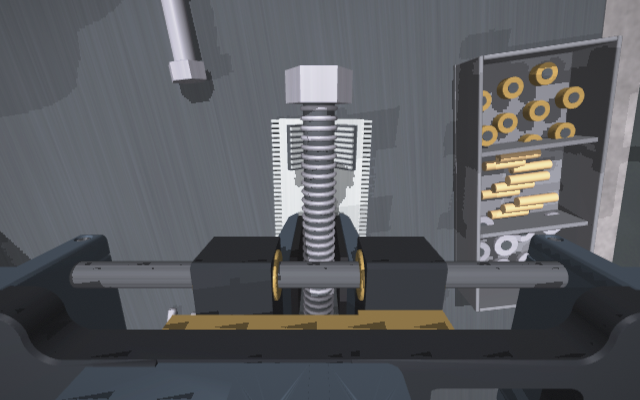

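View pics/w10z.png

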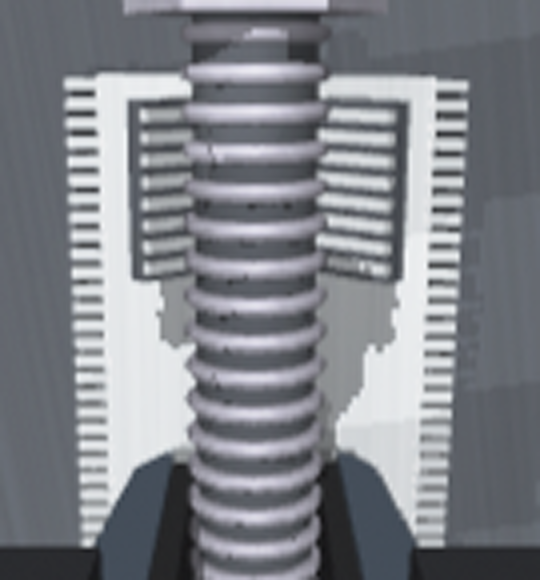

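```bash
python3 - <<'E'
from h import *
c=dict(np.load("w10.npz"))
g=lambda u,v:(u/4+255-.375,v/4+100-.375)
r=lambda u,v,z:ray(c,g(u,v),z)
l0,l1,r0,r1=r(64,80,.008),r(82,540,.008),r(469,82,.008),r(445,540,.008)
A=[]
for a,b in((l0,l1),(r0,r1)):
  d=a-b;A.append(np.degrees(np.arctan2(d[1],d[0])))
th=np.mean(A);print(A,th,"width",np.linalg.norm(l0-r0),np.linalg.norm(l1-r1))
ax=np.array([np.cos(np.radians(th)),np.sin(np.radians(th)),0])
far=(r(97,73,.008)+r(437,75,.008))/2;C=far-.075*ax
rm=(r(128,99,.052)+r(408,100,.052))/2
print(C,rm-.07*ax);n=np.array([ax[1],-ax[0],0])
for q in ((l0+r0)/2,(l1+r1)/2,rm): print("cross",(q-C)@n*1000)
target([C[0],C[1],.04],np.radians(th))
E
```

```text
[np.float64(81.98449531288671), np.float64(82.01962753168166)] 82.00206142228419 width 0.10618806340463059 0.10626845060107676
[ 0.64875451 -0.19605542  0.008     ] [ 0.64850687 -0.19617796  0.052     ]
cross -0.11427467565380135
cross -0.11434613385503725
cross -0.22818133790359663
t 17.78 ee [ 0.6468 -0.196   0.1487] q6 -0.19 toolz [ 1.e-04 -1.e-04 -1.e+00] yaw 82.22
shift mm (tool) [  0.2   1.9 108.7] turn tool z deg 0.22 F [-0.39 -0.18 -8.54] w 0.0195
```

```bash
python3 -m inch '[[[0,1.9,20,0,0,0.2],[0,0,30,0,0,0],[0,0,25,0,0,0],[0,0,17,0,0,0],[0,0,0,0,0,0]]]'
python3 -m inch '[[[0,0,5,0,0,0],[0,0,0,0,0,0],[0,0,0,0,0,0],[0,0,0,0,0,0],[0,0,0,0,0,0]]]'
python3 - <<'E'
from h import *
target([.6486,-.1961,.028],np.radians(82.0))
E
```

```text
t: 18.2
ee_pos: [0.6464, -0.1955, 0.0529]
eef_rot: [-2.367, -2.058, 0.004]
contact_force: [-0.9, 1.0, -8.2]
gripper_width: 0.0191
t: 18.62
ee_pos: [0.6494, -0.1964, 0.0528]
eef_rot: [2.37, 2.06, 0.001]
contact_force: [0.3, 0.2, -7.2]
gripper_width: 0.0192
t 18.62 ee [ 0.6494 -0.1964  0.0528] q6 -0.19 toolz [ 1.5e-03 -5.0e-04 -1.0e+00] yaw 81.99
shift mm (tool) [ 0.2 -0.9 24.8] turn tool z deg -0.01 F [ 0.32  0.21 -7.23] w 0.0192
```

```bash
python3 -m inch '[[[0,-0.5,5,0,0,0],[0,0,6,0,0,0],[0,0,4,0,0,0],[0,0,0,0,0,0],[0,0,0,0,0,0]]]'
python3 -m inch '[[[0,0,4,0,0,0],[0,0,3,0,0,0],[0,0,1.5,0,0,0],[0,0,0,0,0,0],[0,0,0,0,0,0]]]'
python3 -m inch '[[[0,0,0.8,0,0,0],[0,0,0.8,0,0,0],[0,0,0,0,0,0],[0,0,0,0,0,0],[0,0,0,0,0,0]]]'
python3 - <<'E'
from h import *
target([.6486,-.1961,.0255],np.radians(82.0))
E
```

```text
t: 19.03
ee_pos: [0.6479, -0.1961, 0.036]
eef_rot: [-2.371, -2.06, 0.001]
contact_force: [-0.7, 0.0, -6.2]
gripper_width: 0.0188
t: 19.45
ee_pos: [0.6482, -0.1962, 0.028]
eef_rot: [-2.371, -2.061, 0.0]
contact_force: [-0.4, -0.0, -7.7]
gripper_width: 0.0189
t: 19.87
ee_pos: [0.6485, -0.1962, 0.0267]
eef_rot: [2.371, 2.061, 0.0]
contact_force: [1.2, -0.2, -7.3]
gripper_width: 0.0191
t 19.87 ee [ 0.6485 -0.1962  0.0267] q6 -0.19 toolz [ 6.e-04 -2.e-04 -1.e+00] yaw 81.99
shift mm (tool) [0.1 0.  1.2] turn tool z deg -0.01 F [ 1.24 -0.24 -7.31] w 0.0191
```

```bash
python3 -m inch '[[[0,0,0.5,0,0,0],[0,0,0.5,0,0,0],[0,0,0,0,0,0],[0,0,0,0,0,0],[0,0,0,0,0,0]]]'
python3 -m inch '[[[0,0,0.5,0,0,0],[0,0,0,0,0,0],[0,0,0,0,0,0],[0,0,0,0,0,0],[0,0,0,0,0,0]]]'
```

```text
t: 20.28
ee_pos: [0.649, -0.1964, 0.0261]
eef_rot: [2.37, 2.06, 0.001]
contact_force: [4.8, -0.1, 0.7]
gripper_width: 0.0192
t: 20.7
ee_pos: [0.6492, -0.1965, 0.0258]
eef_rot: [2.37, 2.06, 0.002]
contact_force: [5.0, 1.0, 4.9]
gripper_width: 0.0194
```

Contact felt: the vertical reading went from −7.3 N to +4.9 N. I'll release now.

```bash
python3 -m inch '[[[0,0,0,0,0,0],[0,0,0,0,0,0],[0,0,0,0,0,0],[0,0,0,0,0,0],[0,0,0,0,0,0]]]' 255 8
python3 -m inch '[[[0,0,0,0,0,0],[0,0,0,0,0,0],[0,0,0,0,0,0],[0,0,0,0,0,0],[0,0,0,0,0,0]]]' 120
python3 -m inch '[[[0,0,0,0,0,0],[0,0,0,0,0,0],[0,0,-5,0,0,0],[0,0,-15,0,0,0],[0,0,-20,0,0,0]]]' 60
python3 -m inch '[[[0,0,-40,0,0,0],[0,0,-40,0,0,0],[0,0,-40,0,0,0],[0,0,-30,0,0,0],[-20,0,0,0,0,0]]]' 0
python3 -m inch '[[[-30,0,0,0,0,0],[-20,0,0,0,0,0],[0,0,0,0,0,0],[0,0,0,0,0,0],[0,0,0,0,0,0]]]' 0
python3 - <<'E'
from h import *
target([.6486,-.1961,.0255],np.radians(82.0))
c=cam("wrist");cv2.imwrite("pics/w11.png",c["img"]);np.savez("w11.npz",**{k:c[k] for k in("K","P","R")})
c=cam("top");cv2.imwrite("pics/top2.png",cv2.resize(c["img"][110:225,175:365],None,fx=4.2,fy=4.2,interpolation=cv2.INTER_CUBIC))
c=cam("scene");cv2.imwrite("pics/sc2.png",cv2.resize(c["img"][150:262,280:490],None,fx=3.8,fy=3.8,interpolation=cv2.INTER_CUBIC))
E
```

```text
t: 21.12
ee_pos: [0.6492, -0.1964, 0.0258]
eef_rot: [2.37, 2.06, 0.002]
contact_force: [4.3, -0.7, 5.3]
gripper_width: 0.0198
t: 21.53
ee_pos: [0.6478, -0.1961, 0.0247]
eef_rot: [-2.371, -2.06, 0.001]
contact_force: [-0.3, -0.3, 0.5]
gripper_width: 0.0475
t: 21.95
ee_pos: [0.6475, -0.1959, 0.0652]
eef_rot: [-2.37, -2.06, 0.002]
contact_force: [-0.8, -0.2, 0.4]
gripper_width: 0.0696
t: 22.37
ee_pos: [0.6487, -0.2152, 0.224]
eef_rot: [2.363, 2.057, 0.008]
contact_force: [-0.2, -0.4, 0.5]
gripper_width: 0.0914
t: 22.78
ee_pos: [0.6385, -0.2651, 0.2158]
eef_rot: [2.371, 2.061, 0.0]
contact_force: [-0.9, -0.2, 0.5]
gripper_width: 0.0913
t 22.78 ee [ 0.6385 -0.2651  0.2158] q6 -0.29 toolz [ 4.e-04 -0.e+00 -1.e+00] yaw 81.98
shift mm (tool) [ 69.7   0.3 190.3] turn tool z deg -0.02 F [-0.87 -0.16  0.55] w 0.0913
```

View pics/w11.png

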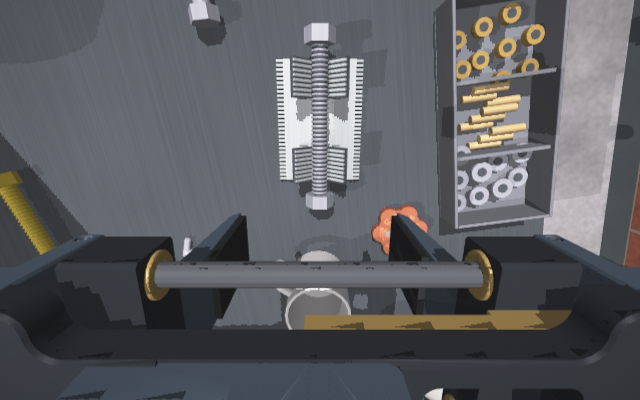

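View pics/top2.png

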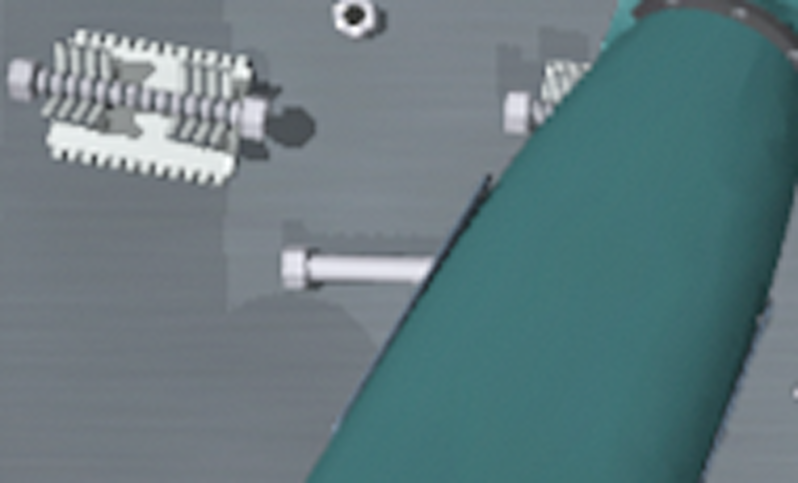

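View pics/sc2.png

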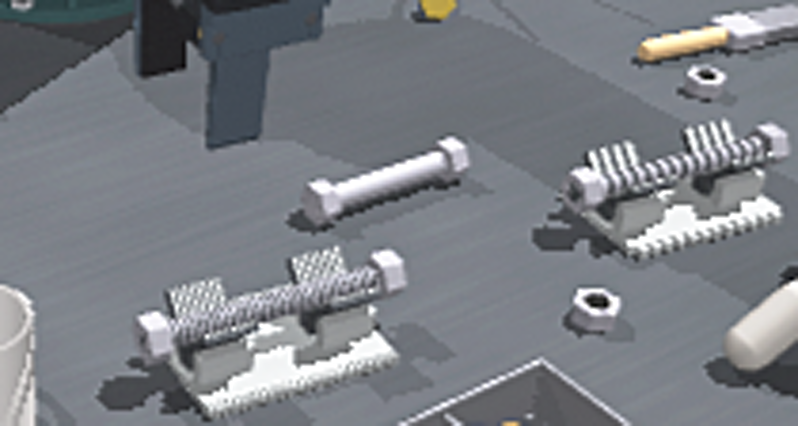

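```bash
python3 - <<'E'
from h import *
c=dict(np.load("w11.npz"));t=cv2.imread("pics/w11.png")
cv2.imwrite("pics/w11z.png",cv2.resize(t[15:220,265:375],None,fx=2.9,fy=2.9,interpolation=cv2.INTER_CUBIC))
E
```

```text
(no output)
```

View pics/w11z.png

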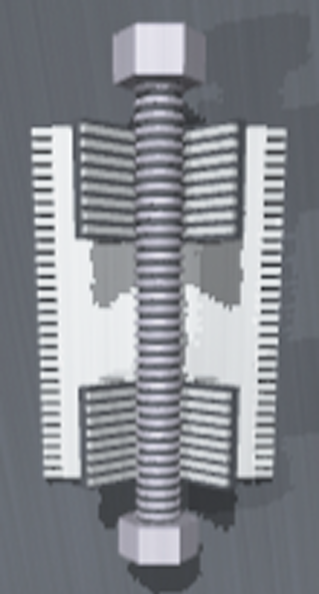

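```bash
python3 - <<'E'
from h import *
c=dict(np.load("w11.npz"))
g=lambda u,v,z:ray(c,(u/2.9+265-.33,v/2.9+15-.33),z)
A,B=g(158,23,.053),g(157.5,565,.053);C=(A+B)/2
print(C,np.linalg.norm(A-B),np.degrees(np.arctan2(*(A-B)[1::-1])))
Q=[g(*p,.008) for p in((33,127),(287,127),(272,480),(44,480))];G=np.mean(Q,0);print(G,"stud-gauge mm",(C-G)[:2]*1000)
E
```

```text
[ 0.64800099 -0.1970954   0.053     ] 0.20301211459981072 81.97462814037625
[ 0.64873707 -0.19689203  0.008     ] stud-gauge mm [-0.73607662 -0.20337247]
```

The fine stud sits within about 1 mm of its gauge's centre, at the right length for its seated height. Handing in.

```bash
python3 - <<'E'
from station import ctrl
print(ctrl.hand_in(), ctrl.get_state()["t"])
E
```

```text
the job is handed in; nothing more can be done
the job is handed in; nothing more can be done
```

Each stud now lies in the gauge of its own pitch, and I handed the job in at about 23 s of the 61 s allowed. I gripped each stud mid-thread, lowered it into its V troughs until the wrist force showed contact, then let go. The smooth bar and the yellow and turquoise look-alikes were not touched.

| Last check | Fine stud | Coarse stud |
|---|---|---|
| Offset from gauge centre | about 0.8 mm | about 1 mm or less |
| Angle to gauge axis | within 0.1° | about 0.3° |
| Measured length at the seated height (true 202 mm) | 203 mm | 194 mm; the gripper hid the near end, so this is not a full reading |

The coarse offset was worked out from its visible far end and the true length. The last overall pictures show both studs seated, with their nuts clear outside the troughs. In the top picture the arm hid most of the fine gauge, so that view confirms only the coarse one.

The gripper was open and about 0.2 m above the bench, touching nothing, when I handed in. The hand-in gave no verdict.

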